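Lay the ratchet-propped sketch board flat

TASK

The tilting sketch board stands propped up on its ratchet and cannot be pushed down. Take its black lifting bar, raise the board through the remaining notches and on, just far enough for its red striker to push a little way into the spring buffer, so that the pawl is thrown out, without ever pressing the buffer in to more than half its stroke; then guide the board gently all the way down until it lies flat on its stand, and let go. Leave the mug, wax cake and steel cup where they are.

Things in the scene. Friction and masses are not known exactly. Their poses are not given: they have to be found in the camera images.
- easel: stand of the sketch board, screwed down: wooden rails 280 x 212 mm, grey hinge cheeks 99 mm high. Origin on the bench under the middle of the hinge; x points from the hinge to where the lifting bar lies when flat (away from the robot within 0.3 rad), y runs along the hinge. The ratchet (dark pin wheel, pawl, buffer) is outside the right cheek, y = -130 to -175 mm
- hinge (a point): middle of the hinge axis, 85 mm above the bench; the axis runs along the stand's y
- bar (a point): centre of the black lifting bar, 210 mm from the hinge axis: a round rod 14 mm thick, parallel to the hinge, free over 146 mm between the side arms that carry it, with a 38 mm gap to the edge of the plywood board (230 mm wide, 12 mm thick). Board and bar weigh 0.5 to 1 kg. The bar turns with the board: it must roll between the fingers, or the wrist turn with it
- pawl_pivot (a point): foot of the upright pawl, 35 mm above the bench. The top-heavy pawl (stem, nose and black ball) leans to the hinge when in; it drops under a wheel pin by itself at each notch. Thrown out by the red pin at the top, it stays leaning away, and the board is free to go down; at flat it is re-armed by itself. Where the red pin and striker are clamped differs each time
- board (a joint): tilt of the board, rad: 0 = flat on its stand (bar 85 mm above the bench), growing as the bar is raised; bar centre = hinge + 0.21 m x (cos along the stand's x, sin up). Notches, where the pawl holds it from going down: 0.41, 0.65 and 0.90; it starts on the first or second. The hinge has little friction: a board let go falls to the next notch, or flat
- buffer_top (a point): top of the spring buffer when free, 80 mm above the bench, 58 mm on the robot's side of the hinge axis. The red striker on the board meets it at a tilt of 1.01 to 1.37 rad, different each time and not measured; the pawl is thrown some 0.02 rad after that, with the buffer about 1 mm in
- buffer (a joint): how far the buffer is pressed in, m: 0 = free, stroke 0.010, half stroke 0.005. Spring 10 N/mm, acting 60 mm from the hinge axis: felt at the bar as about 0.8 N per mm of bar travel, so 2 to 4 N more when the pawl is thrown and 14 N more at half stroke
- mug: grey mug, 82 mm across, 94 mm high, origin under its centre; bystander
- wax_cake: round yellow cake of wax, 68 mm across, 21 mm high; bystander
- steel_cup: small dark steel cup, 66 mm across, 38 mm high; bystander

How it is judged (in metres and radians):
On the way:
1. the board is raised until its striker presses the spring buffer (value of joint buffer above 0.0004 m), for 0.1 s.
At the end, for the whole second after the job is handed in: the board lies flat on its stand (tilt under 0.03 rad) and at rest (value of joint board below 0.03 rad and velocity of joint board between -0.05 and 0.05 rad/s); the robot touches nothing.
It fails at once if the spring buffer is pressed in beyond half its stroke (5 mm) (value of joint buffer above 0.005 m).
It fails at once if the board is let fall on its stand (still moving down faster than 1.5 rad/s below 0.1 rad) (value of joint board below 0.1 rad and velocity of joint board below -1.5 rad/s).
It fails at once if the mug, wax cake or steel cup is shifted by more than 30 mm (distance of any of mug, wax_cake, steel_cup from where it was at the start of the episode above 0.03 m).
It also fails if it takes over 61 s, if anything falls off the work surface, if the arm or the gripper's body presses on something with over 40 N, if the wrist force passes 120 N, or if a joint passes its speed limit or range.

ROBOT

A 7-joint arm with a two-finger parallel gripper is mounted at the origin on a cart in front of the work surface, level with it; the furniture and walls round the work are solid. World frame = base frame: x ahead of the robot, y to its left, z up, the work surface at z = 0. Lengths are in mm, angles in rad, forces in N, time in s.
With the tool pointing down it reaches from about 400 to 850 mm from the base axis. Payload 4.4 kg.
Tool frame: the origin (TCP) lies midway between the tips of the shut fingers; the grasp point (between the pads) lies 19 mm behind it (bot.grip_depth is the distance from the TCP to the grasp point, in mm); z points along the fingers, y is the direction in which the jaws open and shut (so a half turn about z gives the same grasp; the last joint's range is limited). The gripper opens to 94 mm and grips with 3 to 60 N. Pads are 16 mm wide; open, the fingers measure 119 mm over their backs; the gripper's body (75 mm by 177 mm) begins 78 mm behind the grasp point.
Start: joints at [-1.275, 0.628, 0.038, 1.517, -0.027, 0.996, -0.02], TCP at [230.049, 607.944, 205.478] pointing down, gripper open.
Joint ranges: [-3.06, 3.06], [-0.37, 2.12], [-1.25, 1.32], [0.18, 2.47], [-1.1, 4.24], [0.23, 1.98], [-2.94, 2.94]. Speed limits (rad/s): [2.57, 2.57, 3.14, 3.14, 3.14, 3.14, 3.14].

INTERFACE

Orientations are given as a unit quaternion [x, y, z, w].
In Python, from workcell import bot gives the robot as it stands. The module is installed in compiled form; this text tells all that it offers.
- The arm moves only by the shell command python3 -m crank 'ROWS' [OPENING] [FORCE]. ROWS is JSON, a list of rows, each a list of 6 numbers: the shift along the tool's x, y, z in mm, then the turn, a rotation vector about the tool's x, y, z in degrees. In form: [[dx, dy, dz, rx, ry, rz], ...]. A call has exactly 10 rows; each row is the pose to reach, as a shift and turn from the pose commanded when the call began, along the tool's axes at that moment; what a row does not reach only later rows make up. A row lasts 1/10 s, in which the tool goes at most 50 mm and 8.59 degrees, less where a joint would pass 70% of its speed; a pose out of reach is approached as far as the arm can. A call with a gripper value outside its range is refused whole. OPENING is the closure, from -1 (fully open) to 1 (shut), so that 0 is half open, set as the call begins (- or left out, the last holds). The fingers move at their own pace and stop on an object; FORCE is the grip in N (left out, the last holds). Time passes only in rows, so rows that repeat a pose let the fingers close, or fill a call up. It gives the time, the measured TCP pose, the force and the opening at its end, in the units of the state.
- bot.observe(): the state, without advancing time (a new reading comes with each control period).
- bot.read_camera(name): name is "scene" or "top" or "wrist"; returns (picture, depth): 480x640x3 uint8, red, green, blue; 480x640 float32, mm along the optical axis (not along the pixel's ray), 0 where there is no reading.
- bot.get_calibration(name): a dict with "fx", "fy", "cx", "cy" (pixels), "origin" and "orientation" of the camera in the world; the wrist camera has in their place "mount" (4x4, takes a point from camera to tool coordinates, whose origin is the TCP and whose axes are the flange's). Camera axes: x right, y up, looking along -z (the intrinsics and any distortion apply to the point x, -y, -z); pixel columns grow to the right and rows downward; lengths in mm; the calibration is good to about 2 mm. A picture is of the moment at which its call begins: read the wrist's pose just before it. get_calibration takes no time and is no camera call.
- bot.sign_off(): hands the job in, once; it reports no verdict.
The state is a dict: "t": time; "joints": joint angles; "joint_vel": joint speeds; "joint_efforts": joint torques, N m; "position": TCP position; "tool_rot": TCP orientation; "wrist_force": force on the tool from outside, world axes, zero at the start; "moment": the same for the moment, N m; "grip_width": finger opening in mm.
Only numpy, scipy, OpenCV 4.12 (cv2) and the standard library are available. Lean on these libraries where they do the work, as an engineer would, in place of code of your own. Each camera call takes 0.05 s, during which the arm holds its last target. There are 200 camera calls.

## Working session

There is one attempt and no reset: what is moved stays moved. The work goes in short steps, Python scripts to look and compute and a shell command to move; the robot and the scene stay as the last step left them, time stands still between calls to the robot, and variables do not carry over. Pictures are saved under pics/ and viewed, about 8 in all and at most 12, crops included, and the job is handed in when it is done.

```bash
mkdir -p pics
cat > h.py <<'E'
import numpy as np, cv2
from scipy.spatial.transform import Rotation as R
from workcell import bot
def snap(name,fn):
    s=bot.observe(); im,d=bot.read_camera(name); c=bot.get_calibration(name)
    np.savez(f'{fn}.npz',im=im,d=d); cv2.imwrite(f'pics/{fn}.png',im[:,:,::-1]); return s,im,d,c
def pt(c,d,u,v,s=None):
    z=d[int(v),int(u)]
    p=np.array([(u-c['cx'])/c['fx']*z,-(v-c['cy'])/c['fy']*z,-z])
    if 'mount' in c:
        q=(np.array(c['mount'])@np.r_[p,1])[:3]
        return R.from_quat(s['tool_rot']).apply(q)+s['position']
    o=np.array(c['orientation'])
    r=R.from_quat(o) if o.size==4 else R.from_matrix(o)
    return r.apply(p)+c['origin']
E
python3 - <<'E'
from h import *
print(bot.observe())
for n in('scene','top'):
    s,im,d,c=snap(n,n+'0'); print(n,c)
E
```

```text
{'t': 0.0, 'joints': array([-1.27481016,  0.62931734,  0.03842878,  1.51834743, -0.02697316,
        0.9962852 , -0.01999722]), 'joint_vel': array([-2.46073091e-04, -4.80945954e-05,  2.37963239e-04, -8.81660420e-04,
        6.46197936e-04, -1.03512331e-04, -6.61692281e-04]), 'joint_efforts': array([ 2.68445374e-04, -5.49736333e+01,  1.14353299e+00, -1.86632288e+01,
       -5.22218761e-02,  2.36435886e-02,  1.21563503e-04]), 'position': array([229.80627354, 607.32162388, 204.57912107]), 'tool_rot': array([ 1.79894062e-01,  9.83685560e-01, -9.07973577e-04, -1.47221541e-04]), 'wrist_force': array([ 0.73634427,  0.19542808, -0.57491982]), 'moment': array([ 0.05553914, -0.00144146,  0.01791691]), 'grip_width': 94.10151191098126}
scene {'fx': 595.2257885454973, 'fy': 595.2257885454973, 'cx': 309.46756749076013, 'cy': 230.33289078637367, 'origin': array([  -79.03229543, -1029.22302539,   735.23332036]), 'orientation': array([ 0.48607152, -0.12827858, -0.22669004,  0.83420064])}
top {'fx': 578.4456133108126, 'fy': 578.4456133108126, 'cx': 316.77532752167065, 'cy': 237.41440593051198, 'origin': array([ 306.26558178,  -16.33071741, 1516.36965473]), 'orientation': array([ 0.04578665, -0.05006346, -0.70191407,  0.70902318])}
```

View pics/scene0.png

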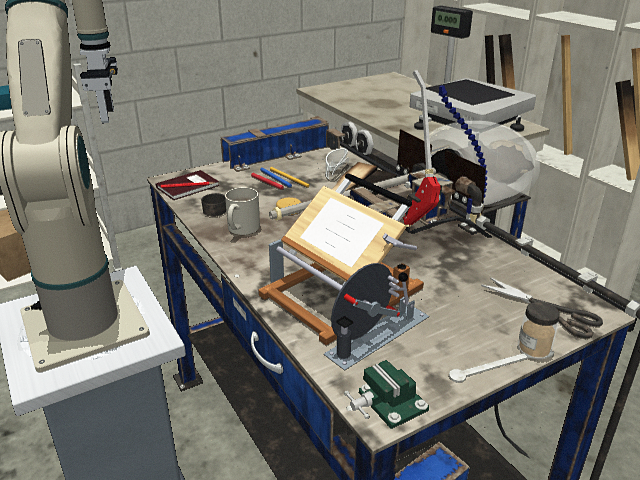

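View pics/top0.png

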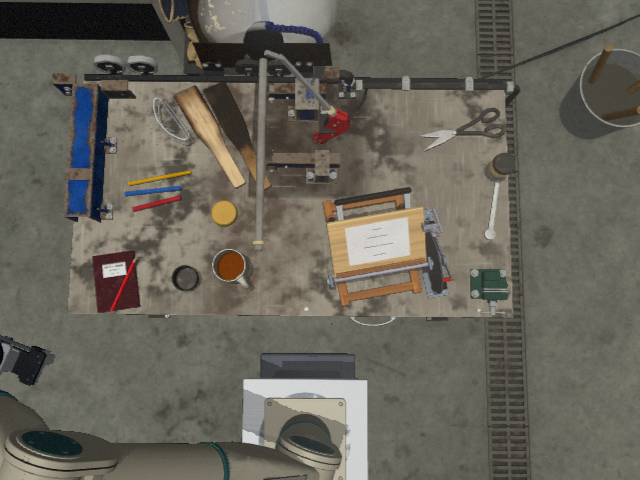

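The top view shows the black lifting bar from about (336,203) to (411,190) and the hinge rod from about (330,286) to (432,266). The ratchet wheel is on the right, around (437,265). The mug, steel cup and wax cake are on the left. I'll take a closer look and extract 3D points.

Run:
```python
from h import *
z=np.load('top0.npz'); im,d=z['im'],z['d']; c=bot.get_calibration('top')
cr=im[170:315,310:460]; cv2.imwrite('pics/c1.png',cv2.resize(cr,None,fx=4,fy=4,interpolation=cv2.INTER_CUBIC)[:,:,::-1])
z2=np.load('scene0.npz'); cr=z2['im'][170:370,240:440]
for u,v in [(340,203),(350,201),(360,199),(372,197),(385,195),(400,193),(408,191),(350,215),(400,206),(335,270),(425,255),(340,284),(380,277),(425,268)]:
    print(u,v,pt(c,d,u,v).round(1))
# dark points in bar region
P=[]
for v in range(183,212):
    for u in range(330,415):
        p=pt(c,d,u,v)
        if im[v,u].max()<75 and p[2]>120: P.append(p)
P=np.array(P); print(len(P)); m=np.median(P,0); print(m.round(1),P.min(0).round(1),P.max(0).round(1))
u_,s_,vt=np.linalg.svd(P-P.mean(0),full_matrices=False); print(vt[0],P.mean(0), np.percentile((P-P.mean(0))@vt[0],[1,99]))
```

```text
340 203 [563.7 -75.7 216.6]
350 201 [568.4 -98.5 217.7]
360 199 [ 572.9 -121.2  219.8]
372 197 [ 578.1 -148.8  218.5]
385 195 [ 584.  -179.1  214.1]
400 193 [ 589.7 -214.1  211.4]
408 191 [ 593.2 -231.6  217.6]
350 215 [ 575.  -112.6   -3.4]
400 206 [ 584.8 -233.7   79.5]
335 270 [418.3 -68.9 114.3]
425 255 [ 457.6 -289.   110.8]
340 284 [390.  -85.8  15.2]
380 277 [ 410.5 -191.8   -3.5]
425 268 [ 431.  -300.7   47.9]
433
[ 580.9 -148.8  215.5] [ 306.3 -238.   180. ] [ 603.1  -16.3 1516.4]
[-0.23186467  0.29710717  0.9262646 ] [ 580.38456458 -148.89350666  218.41181622] [-34.03234105  29.52230938]
```

View pics/c1.png

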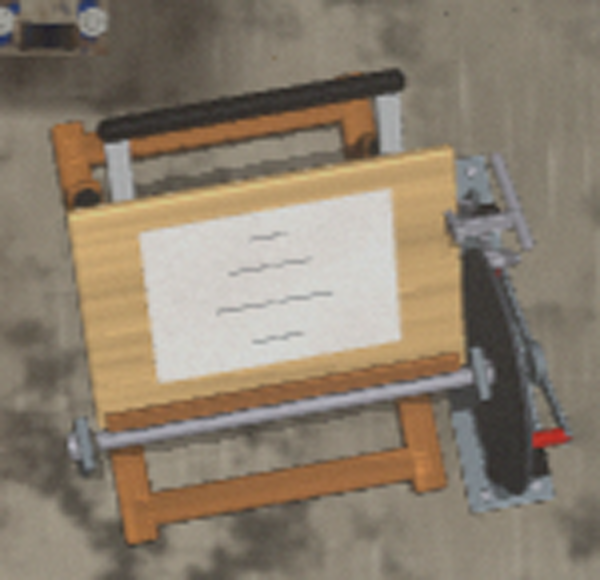

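Run:
```python
from h import *
z=np.load('top0.npz'); im,d=z['im'],z['d']; c=bot.get_calibration('top')
V,U=np.mgrid[0:480,0:640]; Z=d
o=R.from_quat(c['orientation'])
W=o.apply(np.stack([(U-c['cx'])/c['fx']*Z,-(V-c['cy'])/c['fy']*Z,-Z],-1).reshape(-1,3)).reshape(480,640,3)+c['origin']
W[d==0]=np.nan
np.save('W.npy',W)
m=np.zeros((480,640),bool); m[183:212,330:415]=1
m&=(im.max(-1)<75)&(W[...,2]>195)&(W[...,2]<235)
P=W[m]; 
k=np.polyfit(P[:,1],P[:,0],1); r=P[:,0]-np.polyval(k,P[:,1]); P=P[abs(r)<10]
k=np.polyfit(P[:,1],P[:,0],1); print('bar',len(P),k,P[:,1].min(),P[:,1].max(),'z',np.percentile(P[:,2],[10,50,90]))
# hinge rod: greyish, z ~ 85..105
m=np.zeros((480,640),bool); m[255:295,330:435]=1
mx=im.max(-1).astype(int);mn=im.min(-1).astype(int)
m&=(W[...,2]>83)&(W[...,2]<100)&(mx-mn<30)
P=W[m]; k2=np.polyfit(P[:,1],P[:,0],1); r=P[:,0]-np.polyval(k2,P[:,1]); P=P[abs(r)<8]; k2=np.polyfit(P[:,1],P[:,0],1); print('rod',len(P),k2,P[:,1].min(),P[:,1].max(),np.median(P[:,2]))
# board plane
m=np.zeros((480,640),bool); m[230:260,350:400]=1
Q=W[m]; ce=Q.mean(0); n=np.linalg.svd(Q-ce,full_matrices=False)[2][2]; n*=np.sign(n[2]); print('normal',n,'tilt',np.arccos(n[2]),'yaw',np.arctan2(-n[1],-n[0]),ce)
# obstacles: max height on grid
print('heights cells x rows, y cols 100mm')
for x in range(300,1000,50):
    print(x,[int(np.nanmax(np.r_[0,W[...,2][(W[...,0]>=x)&(W[...,0]<x+50)&(W[...,1]>=y)&(W[...,1]<y+50)]])) for y in range(300,-400,-50)])
```

```text
bar 430 [-1.88281770e-01  5.53076564e+02] -237.9941294155461 -61.97528719509414 z [211.84054641 215.5478337  219.56327954]
rod 419 [-1.88029787e-01  3.81895777e+02] -312.6660429913237 -57.44441700862883 89.43458774316969Traceback (most recent call last):
  File "<stdin>", line 20, in <module>
    u, s, vh = gufunc(a, signature=signature)
               ~~~~~~^^^^^^^^^^^^^^^^^^^^^^^^
    raise LinAlgError("SVD did not converge")
numpy.linalg.LinAlgError: SVD did not converge
```

Run:
```python
from h import *
W=np.load('W.npy')
for x in range(300,1000,50):
    print(x,[int(np.nanmax(np.r_[0,W[...,2][(W[...,0]>=x)&(W[...,0]<x+50)&(W[...,1]>=y)&(W[...,1]<y+50)&(W[...,2]<1200)]])) for y in range(350,-400,-50)])
s=bot.observe(); T=R.from_quat(s['tool_rot'])
yaw=.186; ex=np.array([np.cos(yaw),np.sin(yaw),0]); ey=np.array([-np.sin(yaw),np.cos(yaw),0])
print(T.as_matrix().round(3))
# target: tool y along +ex, z down
Rt=R.from_matrix(np.c_[np.cross(ex,[0,0,-1]),ex,[0,0,-1]])
print('rotvec deg',(T.inv()*Rt).as_rotvec(degrees=True))
for p in ([400,200,330],[582,-150,330],[582,-150,193]): print(p,T.inv().apply(np.array(p)-s['position']).round(1))
```

```text
300 [8, 8, 9, 9, 9, 9, 10, 9, 9, 24, 21, 7, 6, 8, 8]
350 [8, 46, 42, 97, 99, 81, 8, 10, 10, 106, 91, 26, 24, 25, 149]
400 [10, 42, 42, 101, 101, 12, 9, 8, 85, 142, 140, 130, 120, 120, 166]
450 [10, 9, 7, 96, 99, 76, 7, 8, 178, 179, 174, 167, 160, 154, 166]
500 [8, 9, 9, 27, 10, 70, 10, 10, 195, 203, 197, 195, 194, 190, 199]
550 [17, 9, 25, 33, 26, 71, 7, 9, 78, 223, 221, 222, 221, 194, 171]
600 [20, 20, 10, 26, 18, 72, 7, 7, 19, 22, 25, 25, 216, 20, 9]
650 [16, 16, 9, 21, 22, 80, 90, 91, 100, 98, 7, 8, 8, 7, 9]
700 [11, 11, 21, 26, 23, 72, 89, 90, 102, 95, 10, 6, 7, 9, 5]
750 [60, 55, 20, 21, 22, 76, 8, 8, 169, 173, 117, 10, 8, 10, 17]
800 [61, 42, 24, 23, 25, 75, 12, 318, 248, 174, 68, 7, 7, 8, 8]
850 [45, 22, 25, 24, 23, 82, 363, 329, 103, 81, 86, 31, 10, 8, 7]
900 [16, 20, 21, 22, 35, 69, 311, 101, 120, 120, 105, 42, 47, 48, 43]
950 [12, 98, 127, 127, 126, 102, 311, 249, 180, 105, 11, 10, 11, 10, 13]
[[-0.935  0.354 -0.001]
 [ 0.354  0.935 -0.002]
 [-0.    -0.002 -1.   ]]
rotvec deg [-8.82203699e-02  5.09767845e-02  5.86157986e+01]
[400, 200, 330] [-303.3 -321.  -124.8]
[582, -150, 330] [-597.4 -583.9 -124.3]
[582, -150, 193] [-597.4 -583.7   12.7]
```

```bash
python3 -m crank '[[-20,-20,-30,0,0,6],[-45,-45,-60,0,0,12],[-75,-75,-80,0,0,18],[-105,-105,-95,0,0,24],[-138,-135,-105,0,0,30],[-170,-168,-115,0,0,36],[-205,-201,-120,0,0,42],[-240,-235,-125,0,0,48],[-274,-269,-125,0,0,54],[-309,-303,-125,0,0,58.6]]' 0.15 15
python3 - <<'E'
from h import *
s=bot.observe(); T=R.from_quat(s['tool_rot'])
yaw=.186; ex=np.array([np.cos(yaw),np.sin(yaw),0])
Rt=R.from_matrix(np.c_[np.cross(ex,[0,0,-1]),ex,[0,0,-1]])
print('rotvec deg',(T.inv()*Rt).as_rotvec(degrees=True))
for p in ([582,-150,330],[582,-150,270]): print(p,T.inv().apply(np.array(p)-s['position']).round(1))
E
```

```text
t: 1.1
position: [412.0, 213.4, 330.6]
tool_rot: [0.64, 0.769, 0.0, -0.0]
wrist_force: [0.5, 0.3, -0.3]
grip_width: 40.1
rotvec deg [ 0.00561344 -0.02406707 -0.18183712]
[582, -150, 330] [-388.2  101.1    0.4]
[582, -150, 270] [-388.2  101.1   60.4]
```

```bash
python3 -m crank '[[-44,11,0,0,0,0],[-88,23,0,0,0,0],[-132,34,0,0,0,0],[-176,46,0,0,0,0],[-220,57,0,0,0,0],[-264,69,0,0,0,0],[-308,80,0,0,0,0],[-350,91,10,0,0,0],[-380,99,40,0,0,0],[-388,101,60,0,0,0]]'
python3 - <<'E'
from h import *
s,im,d,c=snap('wrist','w1'); print(s['position'],s['wrist_force'],s['joints'].round(2))
W=o=None
V,U=np.mgrid[0:480,0:640]
p=np.stack([(U-c['cx'])/c['fx']*d,-(V-c['cy'])/c['fy']*d,-d],-1).reshape(-1,3)
M=np.array(c['mount']); p=p@M[:3,:3].T+M[:3,3]
W=R.from_quat(s['tool_rot']).apply(p)+s['position']; W=W.reshape(480,640,3)
m=(d>0)&(im.max(-1)<75)&(W[...,2]>190)&(W[...,2]<235)&(W[...,0]>540)&(W[...,0]<620)&(W[...,1]>-220)&(W[...,1]<-80)
P=W[m]; k=np.polyfit(P[:,1],P[:,0],1); r=P[:,0]-np.polyval(k,P[:,1]); P=P[abs(r)<9]; k=np.polyfit(P[:,1],P[:,0],1)
print(len(P),k,np.polyval(k,-150),np.percentile(P[:,2],[5,50,95]),P.min(0),P.max(0))
E
```

```text
t: 2.1
position: [582.7, -151.9, 268.5]
tool_rot: [0.64, 0.768, -0.001, 0.0]
wrist_force: [0.0, -0.1, 0.9]
grip_width: 39.4
[ 582.66954002 -151.87644065  268.47915812] [ 0.02165702 -0.14687547  0.8524151 ] [-0.1   0.54  0.5   1.58 -0.28  1.09  0.65]
4490 [-1.87035520e-01  5.56185527e+02] 584.2408552389486 [214.6158911  218.12595076 219.72706569] [ 564.85103327 -219.55811523  211.37004488] [603.3925967  -80.0100775  220.82665609]
```

View pics/w1.png

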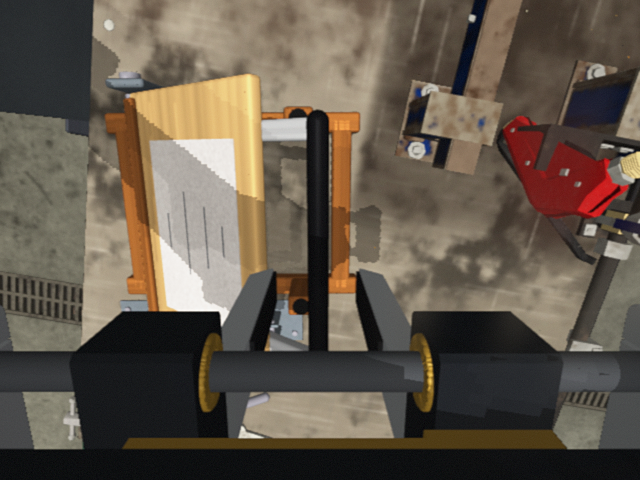

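The bar runs vertically at column 318, midway between the fingertips at about 276 and 357. Its top is at z≈219 mm, so its centre is at 212 mm (second notch). Now I'll descend and close.

```bash
python3 -m crank '[[0,1.5,12,0,0,0],[0,1.5,24,0,0,0],[0,1.5,36,0,0,0],[0,1.5,48,0,0,0],[0,1.5,58,0,0,0],[0,1.5,66,0,0,0],[0,1.5,72,0,0,0],[0,1.5,75,0,0,0],[0,1.5,75,0,0,0],[0,1.5,75,0,0,0]]' && python3 -m crank '[[0,0,0,0,0,0],[0,0,0,0,0,0],[0,0,0,0,0,0],[0,0,0,0,0,0],[0,0,0,0,0,0],[0,0,0,0,0,0],[0,0,0,0,0,0],[0,0,0,0,0,0],[0,0,0,0,0,0],[0,0,0,0,0,0]]' 1 20; python3 -c "
from h import *
s=bot.observe(); print(s['position'],s['wrist_force'],s['grip_width'],s['joints'].round(2))
T=R.from_quat(s['tool_rot'])
ex=np.array([np.cos(.186),np.sin(.186),0])
for a in (.65,.7,.75,.8,.85,.9,.95,1.0,1.05,1.1,1.15,1.2,1.25,1.3,1.35,1.4,0):
    v=210*(ex*(np.cos(a)-np.cos(.65))+np.array([0,0,1])*(np.sin(a)-np.sin(.65))); print(a,T.inv().apply(v).round(1))
"
```

```text
t: 3.15
position: [584.6, -147.3, 195.7]
tool_rot: [0.638, 0.77, 0.0, 0.0]
wrist_force: [0.7, -0.8, 0.7]
grip_width: 40.1
t: 4.15
position: [583.5, -147.3, 195.1]
tool_rot: [0.638, 0.77, -0.001, -0.001]
wrist_force: [-4.8, -1.5, -2.2]
grip_width: 13.1
[ 583.50470567 -147.33281276  195.11218533] [-4.7788855  -1.4622593  -2.20343979] 13.142703782773605 [-0.09  0.61  0.47  1.68 -0.33  0.93  0.69]
0.65 [0. 0. 0.]
0.7 [ 0.  -6.6 -8.2]
0.75 [  0.  -13.6 -16. ]
0.8 [  0.  -20.9 -23.5]
0.85 [  0.  -28.6 -30.6]
0.9 [  0.  -36.7 -37.3]
0.95 [  0.  -45.1 -43.7]
1.0 [  0.  -53.8 -49.5]
1.05 [  0.  -62.8 -55. ]
1.1 [  0.  -72.  -59.9]
1.15 [  0.  -81.5 -64.5]
1.2 [  0.  -91.2 -68.5]
1.25 [   0.  -101.1  -72. ]
1.3 [   0.  -111.1  -75.1]
1.35 [   0.  -121.3  -77.6]
1.4 [   0.  -131.6  -79.6]
0 [ -0.  43. 127.]
```

```bash
python3 -m crank '[[0,-3.9,-5,0,0,0],[0,-7.9,-9.8,0,0,0],[0,-12.1,-14.5,0,0,0],[0,-16.4,-19.1,0,0,0],[0,-20.9,-23.5,0,0,0],[0,-25.5,-27.9,0,0,0],[0,-30.2,-32.1,0,0,0],[0,-35,-36.1,0,0,0],[0,-40,-40,0,0,0],[0,-45.1,-43.7,0,0,0]]'
cat > st.py <<'E'
from h import *
import sys
# tilt from measured TCP; anchor: grasp TCP at tilt .65
ex=np.array([np.cos(.186),np.sin(.186),0]); ey=np.array([-ex[1],ex[0],0])
s=bot.observe(); p=s['position']
H=np.array([583.5,-147.3,195.1])-210*(ex*np.cos(.65)+np.array([0,0,1])*np.sin(.65))
v=p-H; r=np.array([v@ex,v[2]]); a=np.arctan2(r[1],r[0]); f=s['wrist_force']; F=np.array([f@ex,f[2]])
print('t',round(s['t'],2),'tilt',a.round(4),'rad',np.hypot(*r).round(1),'F(ex,z)',F.round(2),'Ft',(F@[-np.sin(a),np.cos(a)]).round(2),'Fr',(F@[np.cos(a),np.sin(a)]).round(2),'w',s['grip_width'].round(1),'M',s['moment'].round(2))
E
python3 st.py
python3 - <<'E'
from h import *
s,im,d,c=snap('scene','s1'); cv2.imwrite('pics/s1c.png',cv2.resize(im[170:380,230:480],None,fx=3,fy=2.8,interpolation=cv2.INTER_CUBIC)[:,:,::-1])
E
```

```text
t: 5.15
position: [541.0, -155.3, 240.1]
tool_rot: [0.638, 0.77, 0.001, 0.001]
wrist_force: [1.3, -0.5, -4.8]
grip_width: 13.3Traceback (most recent call last):
  File "st.py", line 8, in <module>
    print('t',round(s['t'],2),'tilt',a.round(4),'rad',np.hypot(*r).round(1),'F(ex,z)',F.round(2),'Ft',(F@[-np.sin(a),np.cos(a)]).round(2),'Fr',(F@[np.cos(a),np.sin(a)]).round(2),'w',s['grip_width'].round(1),'M',s['moment'].round(2))
                                                                                                                                                                                      ^^^^^^^^^^^^^^^^^^^^^
AttributeError: 'float' object has no attribute 'round'
```

View pics/s1c.png

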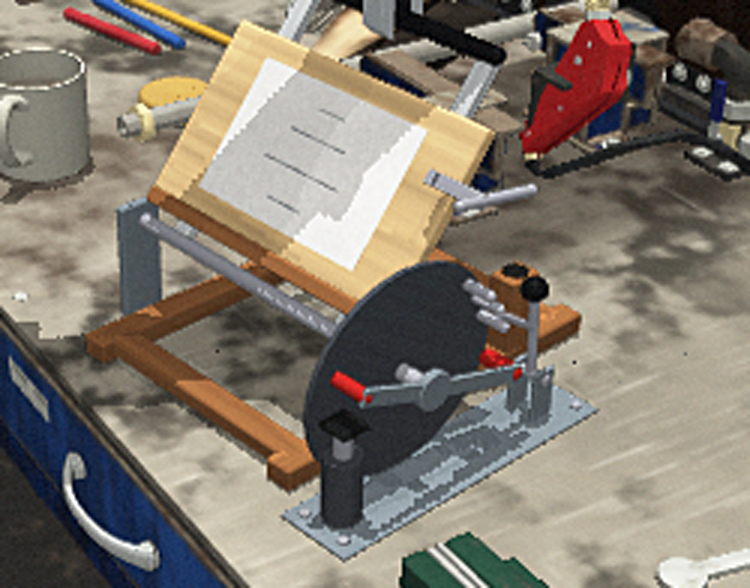

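The crop shows the red striker at (350,388), still clear of the buffer top at (345,425). The pawl is upright with its ball at (535,290), and the red pin is at (495,358). The scene camera can watch both.

```bash
sed -i "s/s\['grip_width'\].round(1)/round(s['grip_width'],1)/" st.py; python3 st.py; python3 -m crank '[[0,-1.7,-1.2,0,0,0],[0,-3.4,-2.4,0,0,0],[0,-5.1,-3.6,0,0,0],[0,-6.9,-4.8,0,0,0],[0,-8.6,-5.9,0,0,0],[0,-10.4,-7,0,0,0],[0,-10.4,-7,0,0,0],[0,-10.4,-7,0,0,0],[0,-10.4,-7,0,0,0],[0,-10.4,-7,0,0,0]]' >/dev/null; python3 st.py
```

```text
t 5.2 tilt 0.9515 rad 212.1 F(ex,z) [ 0.53 -3.03] Ft -2.19 Fr -2.16 w 13.3 M [-0.08 -0.04  0.03]
t 6.2 tilt 1.0035 rad 212.4 F(ex,z) [6.07 4.38] Ft -2.77 Fr 6.96 w 13.5 M [ 0.45 -1.26 -0.  ]
```

```bash
python3 -m crank '[[0,-1,-0.8,0,0,0],[0,-2,-1.6,0,0,0],[0,-3,-2.5,0,0,0],[0,-4,-3.3,0,0,0],[0,-4.9,-4.1,0,0,0],[0,-4.9,-4.1,0,0,0],[0,-4.9,-4.1,0,0,0],[0,-4.9,-4.1,0,0,0],[0,-4.9,-4.1,0,0,0],[0,-4.9,-4.1,0,0,0]]' >/dev/null; python3 st.py;  python3 - <<'E'
from h import *
for i in range(4):
    s=bot.observe(); bot.read_camera('wrist'); print(s['wrist_force'].round(1))
s,im,d,c=snap('scene','s2'); cv2.imwrite('pics/s2c.png',cv2.resize(im[265:365,320:430],None,fx=5,fy=5,interpolation=cv2.INTER_CUBIC)[:,:,::-1])
E
```

```text
t 7.2 tilt 1.0348 rad 212.7 F(ex,z) [4.8  2.91] Ft -2.64 Fr 4.95 w 13.3 M [ 0.46 -1.25  0.  ]
[4.7 1.2 2.9]
[4.8 2.1 3.7]
[4.9 1.6 4. ]
[4.6 1.6 4.5]
```

View pics/s2c.png

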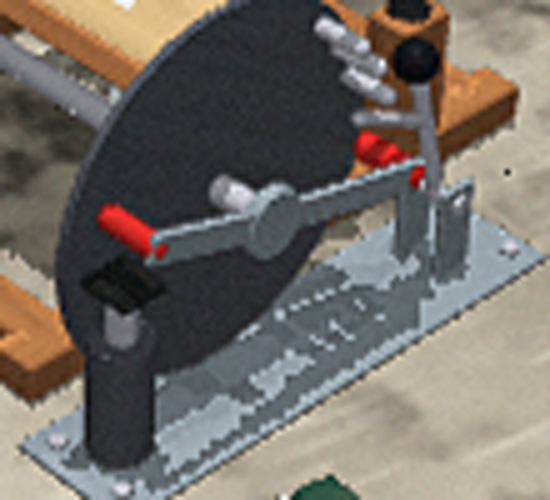

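The crop shows the striker's lower edge at about (150,262). The buffer pad is at about (120,285), so a gap of a few mm remains. The pawl is still in, with its ball at (415,60). Continuing.

```bash
python3 -m crank '[[0,-1.7,-1.2,0,0,0],[0,-3.4,-2.4,0,0,0],[0,-5.1,-3.6,0,0,0],[0,-6.8,-4.9,0,0,0],[0,-8.6,-6.1,0,0,0],[0,-10.3,-7.4,0,0,0],[0,-10.3,-7.4,0,0,0],[0,-10.3,-7.4,0,0,0],[0,-10.3,-7.4,0,0,0],[0,-10.3,-7.4,0,0,0]]' >/dev/null; python3 st.py
cat > mon.py <<'E'
from h import *
import sys
s,im,d,c=snap('scene',sys.argv[1]); b=cv2.imread('pics/s2.png')[:,:,::-1].astype(int)
i=im.astype(int); red=(i[...,0]>120)&(i[...,1]<70)&(i[...,2]<70)
for nm,(u0,u1,v0,v1) in dict(striker=(330,365,295,330),pin=(380,415,280,310)).items():
    V,U=np.nonzero(red[v0:v1,u0:u1]); print(nm,len(V),(U.mean()+u0).round(1) if len(V) else None,(V.mean()+v0).round(2) if len(V) else None)
blk=(i.max(-1)<45); V,U=np.nonzero(blk[265:295,385:425]); print('ball',len(V),U.mean()+385,V.mean()+265)
V,U=np.nonzero(blk[310:330,333:356]); print('pad',len(V),U.mean()+333,V.mean()+310)
cv2.imwrite(f'pics/{sys.argv[1]}c.png',cv2.resize(im[265:365,320:430],None,fx=5,fy=5,interpolation=cv2.INTER_CUBIC)[:,:,::-1])
E
python3 mon.py s3
```

```text
t 8.45 tilt 1.0963 rad 213.3 F(ex,z) [4.64 4.01] Ft -2.3 Fr 5.69 w 13.1 M [ 0.36 -1.02 -0.03]
striker 61 344.9 312.02
pin 47 396.8 292.94
ball 112 400.4732142857143 274.6517857142857
pad 150 344.55333333333334 321.35333333333335
```

```bash
python3 -m crank '[[0,-1.2,-0.7,0,0,0],[0,-2.5,-1.4,0,0,0],[0,-3.7,-2.1,0,0,0],[0,-5,-2.8,0,0,0],[0,-6.2,-3.5,0,0,0],[0,-7.4,-4.1,0,0,0],[0,-7.4,-4.1,0,0,0],[0,-7.4,-4.1,0,0,0],[0,-7.4,-4.1,0,0,0],[0,-7.4,-4.1,0,0,0]]' >/dev/null; python3 st.py; python3 mon.py s4
```

```text
t 9.5 tilt 1.1363 rad 213.6 F(ex,z) [4.97 4.81] Ft -2.48 Fr 6.46 w 13.0 M [ 0.4  -1.05 -0.02]
striker 59 344.6 313.22
pin 44 397.5 292.16
ball 113 400.92035398230087 274.3716814159292
pad 132 344.1439393939394 321.6515151515151
```

View pics/s4c.png

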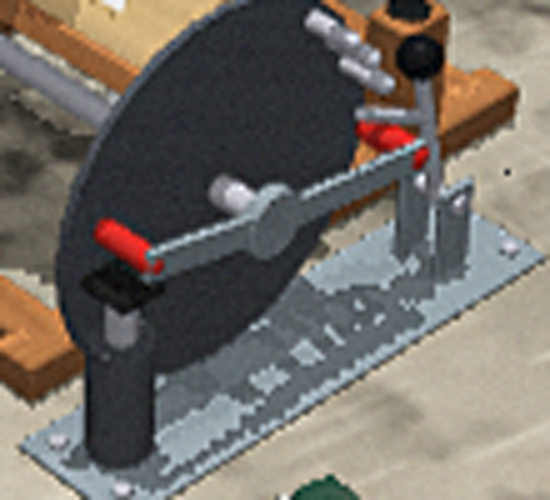

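The striker is at (130,245) and is now just above the pad. The red pin is at (420,155), next to the pawl, whose ball has moved slightly to (422,55). I'll take small steps from here.

```bash
python3 -m crank '[[0,-0.9,-0.5,0,0,0],[0,-1.9,-1,0,0,0],[0,-2.8,-1.5,0,0,0],[0,-3.7,-2,0,0,0],[0,-3.7,-2,0,0,0],[0,-3.7,-2,0,0,0],[0,-3.7,-2,0,0,0],[0,-3.7,-2,0,0,0],[0,-3.7,-2,0,0,0],[0,-3.7,-2,0,0,0]]' >/dev/null; python3 st.py; python3 mon.py s5
python3 -m crank '[[0,-0.9,-0.4,0,0,0],[0,-1.9,-0.8,0,0,0],[0,-2.8,-1.3,0,0,0],[0,-3.8,-1.7,0,0,0],[0,-3.8,-1.7,0,0,0],[0,-3.8,-1.7,0,0,0],[0,-3.8,-1.7,0,0,0],[0,-3.8,-1.7,0,0,0],[0,-3.8,-1.7,0,0,0],[0,-3.8,-1.7,0,0,0]]' >/dev/null; python3 st.py; python3 mon.py s6
```

```text
t 10.55 tilt 1.1562 rad 213.8 F(ex,z) [3.84 3.78] Ft -1.99 Fr 5.0 w 13.0 M [ 0.34 -0.98 -0.01]
striker 60 344.8 314.02
pin 49 397.6 291.31
ball 111 400.84684684684686 273.6126126126126
pad 126 343.85714285714283 321.8412698412698
t 11.6 tilt 1.1753 rad 214.0 F(ex,z) [4.07 4.38] Ft -2.07 Fr 5.62 w 13.4 M [ 0.32 -0.99 -0.03]
striker 63 344.6 314.52
pin 46 397.7 290.65
ball 110 401.1727272727273 273.56363636363636
pad 120 343.7416666666667 322.4
```

```bash
python3 -m crank '[[0,-0.9,-0.4,0,0,0],[0,-1.9,-0.9,0,0,0],[0,-2.8,-1.3,0,0,0],[0,-3.8,-1.8,0,0,0],[0,-3.8,-1.8,0,0,0],[0,-3.8,-1.8,0,0,0],[0,-3.8,-1.8,0,0,0],[0,-3.8,-1.8,0,0,0],[0,-3.8,-1.8,0,0,0],[0,-3.8,-1.8,0,0,0]]' >/dev/null; python3 st.py; python3 mon.py s7
```

```text
t 12.65 tilt 1.195 rad 214.2 F(ex,z) [3.2 4.4] Ft -1.37 Fr 5.26 w 13.2 M [ 0.32 -0.95 -0.03]
striker 57 344.3 314.95
pin 48 397.6 289.81
ball 106 402.1981132075472 272.6792452830189
pad 112 343.63392857142856 322.26785714285717
```

View pics/s7c.png

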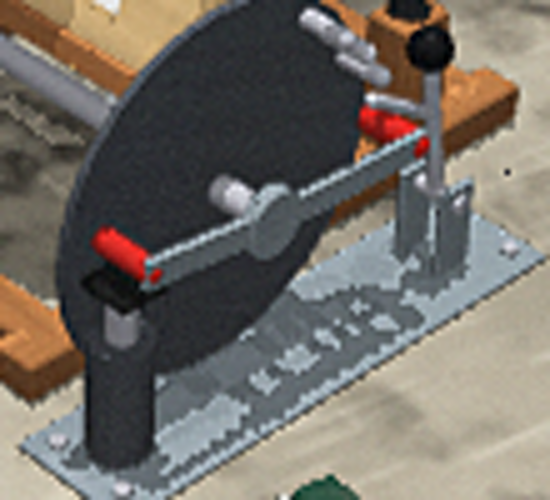

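```bash
python3 -m crank '[[0,-1,-0.4,0,0,0],[0,-2,-0.9,0,0,0],[0,-3,-1.3,0,0,0],[0,-3.9,-1.7,0,0,0],[0,-3.9,-1.7,0,0,0],[0,-3.9,-1.7,0,0,0],[0,-3.9,-1.7,0,0,0],[0,-3.9,-1.7,0,0,0],[0,-3.9,-1.7,0,0,0],[0,-3.9,-1.7,0,0,0]]' >/dev/null; python3 st.py; python3 mon.py s8
python3 -m crank '[[0,-1,-0.4,0,0,0],[0,-2,-0.8,0,0,0],[0,-3,-1.2,0,0,0],[0,-3.9,-1.6,0,0,0],[0,-3.9,-1.6,0,0,0],[0,-3.9,-1.6,0,0,0],[0,-3.9,-1.6,0,0,0],[0,-3.9,-1.6,0,0,0],[0,-3.9,-1.6,0,0,0],[0,-3.9,-1.6,0,0,0]]' >/dev/null; python3 st.py; python3 mon.py s9
```

```text
t 13.7 tilt 1.2153 rad 214.3 F(ex,z) [3.5  4.25] Ft -1.8 Fr 5.2 w 13.5 M [ 0.29 -0.81 -0.02]
striker 59 344.4 315.68
pin 50 397.5 288.86
ball 110 402.08181818181816 272.8909090909091
pad 102 343.53921568627453 322.156862745098
t 14.75 tilt 1.2349 rad 214.5 F(ex,z) [2.71 3.51] Ft -1.4 Fr 4.21 w 13.5 M [ 0.31 -0.8   0.03]
striker 58 344.2 316.16
pin 53 397.6 288.09
ball 104 402.96153846153845 272.08653846153845
pad 100 343.11 322.53
```

```bash
python3 -m crank '[[0,-1,-0.4,0,0,0],[0,-2,-0.8,0,0,0],[0,-3,-1.2,0,0,0],[0,-3.9,-1.5,0,0,0],[0,-3.9,-1.5,0,0,0],[0,-3.9,-1.5,0,0,0],[0,-3.9,-1.5,0,0,0],[0,-3.9,-1.5,0,0,0],[0,-3.9,-1.5,0,0,0],[0,-3.9,-1.5,0,0,0]]' >/dev/null; python3 st.py; python3 mon.py s10
python3 -m crank '[[0,-1,-0.4,0,0,0],[0,-2,-0.8,0,0,0],[0,-3,-1.2,0,0,0],[0,-3.9,-1.4,0,0,0],[0,-3.9,-1.4,0,0,0],[0,-3.9,-1.4,0,0,0],[0,-3.9,-1.4,0,0,0],[0,-3.9,-1.4,0,0,0],[0,-3.9,-1.4,0,0,0],[0,-3.9,-1.4,0,0,0]]' >/dev/null; python3 st.py; python3 mon.py s11
```

```text
t 15.8 tilt 1.2542 rad 214.7 F(ex,z) [0.91 2.04] Ft -0.23 Fr 2.22 w 13.7 M [ 0.28 -0.68 -0.02]
striker 58 344.3 316.76
pin 55 397.9 287.65
ball 108 403.25925925925924 271.75
pad 95 343.22105263157897 322.4736842105263
t 16.85 tilt 1.2734 rad 214.9 F(ex,z) [2.02 2.18] Ft -1.29 Fr 2.67 w 13.3 M [ 0.28 -0.62 -0.05]
striker 57 344.3 317.39
pin 57 397.6 286.84
ball 102 404.22549019607845 271.5
pad 96 343.2604166666667 322.6666666666667
```

View pics/s11c.png

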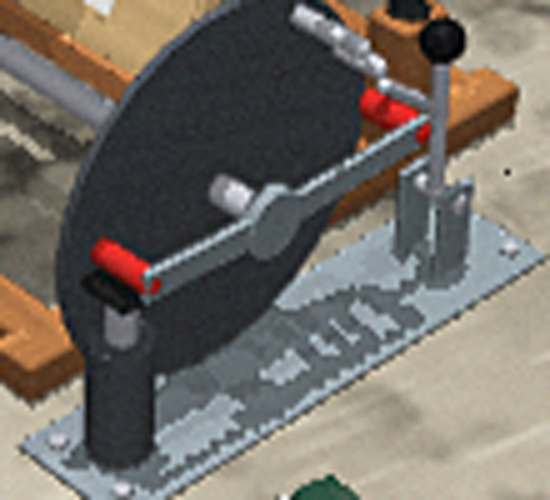

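The striker is now against the pad or within about a mm of it, and the pawl stem is close to vertical with its ball at (443,40). I'll take single steps.

```bash
python3 -m crank '[[0,-1,-0.4,0,0,0],[0,-2,-0.7,0,0,0],[0,-3,-1,0,0,0],[0,-4,-1.3,0,0,0],[0,-4,-1.3,0,0,0],[0,-4,-1.3,0,0,0],[0,-4,-1.3,0,0,0],[0,-4,-1.3,0,0,0],[0,-4,-1.3,0,0,0],[0,-4,-1.3,0,0,0]]' >/dev/null; python3 st.py; python3 mon.py s12
```

```text
t 17.9 tilt 1.2926 rad 215.1 F(ex,z) [1.79 2.23] Ft -1.11 Fr 2.64 w 13.7 M [ 0.38 -0.61  0.01]
striker 58 344.1 317.76
pin 55 397.7 286.13
ball 104 404.28846153846155 271.40384615384613
pad 87 343.4022988505747 323.28735632183907
```

```bash
python3 -m crank '[[0,-1,-0.3,0,0,0],[0,-2,-0.6,0,0,0],[0,-3,-0.9,0,0,0],[0,-4,-1.2,0,0,0],[0,-4,-1.2,0,0,0],[0,-4,-1.2,0,0,0],[0,-4,-1.2,0,0,0],[0,-4,-1.2,0,0,0],[0,-4,-1.2,0,0,0],[0,-4,-1.2,0,0,0]]' >/dev/null; python3 st.py; python3 mon.py s13
```

```text
t 18.95 tilt 1.3116 rad 215.2 F(ex,z) [3.19 5.44] Ft -1.69 Fr 6.08 w 13.2 M [ 0.53 -0.65  0.03]
striker 58 344.1 318.5
pin 58 397.4 285.16
ball 99 405.34343434343435 271.4141414141414
pad 81 343.12345679012344 322.4691358024691
```

```bash
python3 -m crank '[[0,-1,-0.3,0,0,0],[0,-2,-0.6,0,0,0],[0,-3,-0.9,0,0,0],[0,-4,-1.1,0,0,0],[0,-4,-1.1,0,0,0],[0,-4,-1.1,0,0,0],[0,-4,-1.1,0,0,0],[0,-4,-1.1,0,0,0],[0,-4,-1.1,0,0,0],[0,-4,-1.1,0,0,0]]' >/dev/null; python3 st.py; python3 mon.py s14
```

```text
t 20.0 tilt 1.3313 rad 215.2 F(ex,z) [3.91 3.37] Ft -3.0 Fr 4.2 w 13.0 M [ 0.54 -0.88  0.  ]
striker 56 344.0 318.89
pin 59 397.6 284.64
ball 96 407.7083333333333 270.3333333333333
pad 77 343.7012987012987 322.3376623376623
```

```bash
python3 -m crank '[[0,-1,-0.2,0,0,0],[0,-2,-0.4,0,0,0],[0,-3.1,-0.7,0,0,0],[0,-3.1,-0.7,0,0,0],[0,-3.1,-0.7,0,0,0],[0,-3.1,-0.7,0,0,0],[0,-3.1,-0.7,0,0,0],[0,-3.1,-0.7,0,0,0],[0,-3.1,-0.7,0,0,0],[0,-3.1,-0.7,0,0,0]]' >/dev/null; python3 st.py; python3 mon.py s15
```

```text
t 21.05 tilt 1.3441 rad 215.3 F(ex,z) [4.7  3.14] Ft -3.88 Fr 4.12 w 13.5 M [ 0.53 -1.22  0.01]
striker 58 344.3 319.5
pin 60 397.5 284.12
ball 102 406.4901960784314 270.8627450980392
pad 75 343.28 322.92
```

View pics/s15c.png

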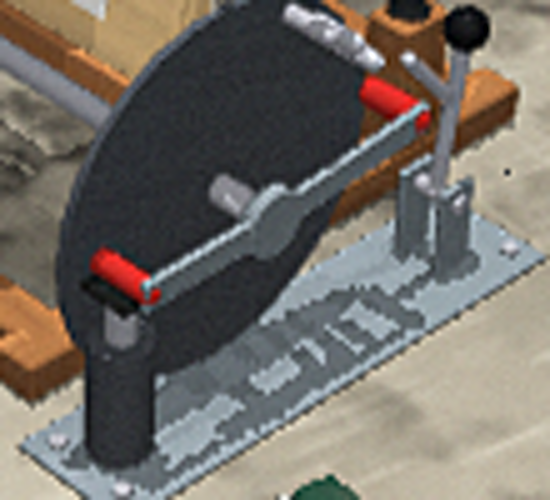

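The pawl now leans away, with its ball at (467,28) and its nose at (410,60), clear of the pins. The striker is pressed on the pad. I'll compare the ball position between s14 and s15 to see whether it has settled against its stop.

Run:
```python
from h import *
for n in ('s12','s13','s14','s15'):
    i=cv2.imread(f'pics/{n}.png').astype(int); blk=(i.max(-1)<45).astype(np.uint8); 
    k,l,st,ce=cv2.connectedComponentsWithStats(blk[262:285,403:425]); print(n,[(st[j,4],(ce[j]+[403,262]).round(1).tolist()) for j in range(1,k)])
s,im,d,c=snap('scene','s16')
i=im.astype(int); blk=(i.max(-1)<45).astype(np.uint8); k,l,st,ce=cv2.connectedComponentsWithStats(blk[262:285,403:425]); print([(st[j,4],(ce[j]+[403,262]).round(1).tolist()) for j in range(1,k)])
```

```text
s12 [(np.int32(10), [403.8, 266.5]), (np.int32(65), [408.4, 272.3])]
s13 [(np.int32(10), [403.8, 266.5]), (np.int32(64), [408.9, 272.1])]
s14 [(np.int32(10), [403.8, 266.5]), (np.int32(62), [412.6, 270.4])]
s15 [(np.int32(10), [403.8, 266.5]), (np.int32(61), [412.8, 270.2])]
[(np.int32(10), [403.8, 266.5]), (np.int32(61), [412.8, 270.2])]
```

The pawl had already been thrown at s14 and is resting stably against its stop. The buffer force has risen about 2.6 N, so it is roughly 1 mm in. Now I'll guide the board down along the same path.

```bash
python3 -m crank '[[0,3.1,0.7,0,0,0],[0,7.1,1.8,0,0,0],[0,11.1,3,0,0,0],[0,15.1,4.3,0,0,0],[0,19,5.7,0,0,0],[0,22.9,7.2,0,0,0],[0,26.8,8.8,0,0,0],[0,30.7,10.5,0,0,0],[0,34.5,12.3,0,0,0],[0,38.3,14,0,0,0]]' >/dev/null; python3 st.py
python3 -m crank '[[0,3.7,2,0,0,0],[0,7.4,4,0,0,0],[0,11.1,6.1,0,0,0],[0,14.5,8.5,0,0,0],[0,18,11,0,0,0],[0,21.4,13.5,0,0,0],[0,23.8,15.5,0,0,0],[0,26.3,17.6,0,0,0],[0,31.5,21.1,0,0,0],[0,36.7,24.6,0,0,0]]' > /dev/null; python3 st.py
```

```text
t 22.15 tilt 1.1572 rad 213.8 F(ex,z) [3.53 4.89] Ft -1.26 Fr 5.9 w 13.1 M [ 0.46 -0.27  0.02]
t 23.15 tilt 0.9443 rad 211.9 F(ex,z) [5.11 5.19] Ft -1.1 Fr 7.2 w 13.2 M [ 0.49 -0.92  0.06]
```

```bash
python3 -m crank '[[0,2.5,1.8,0,0,0],[0,5.1,3.7,0,0,0],[0,7.6,5.6,0,0,0],[0,10.1,7.6,0,0,0],[0,12.5,9.6,0,0,0],[0,14.9,11.6,0,0,0],[0,17.2,13.7,0,0,0],[0,19.6,15.8,0,0,0],[0,21.9,18,0,0,0],[0,24.2,20.2,0,0,0]]' >/dev/null; python3 st.py; python3 -c "
from h import *
s,im,d,c=snap('scene','s20')
i=im.astype(int); blk=(i.max(-1)<45).astype(np.uint8); k,l,st,ce=cv2.connectedComponentsWithStats(blk[262:285,403:425]); print([(st[j,4],(ce[j]+[403,262]).round(1).tolist()) for j in range(1,k)])
ex=np.array([0,1,1])
pts=lambda a:(210*(np.cos(a)-np.cos(.8)),-210*(np.sin(a)-np.sin(.8)))
for a in np.arange(.775,-.001,-.025): print(round(a,3),np.round(pts(a),1))
"
```

```text
t 24.15 tilt 0.7966 rad 210.8 F(ex,z) [5.54 3.11] Ft -1.79 Fr 6.1 w 13.4 M [ 0.37 -0.81  0.  ]
[(np.int32(10), [403.8, 266.5]), (np.int32(62), [412.8, 270.3])]
0.775 [3.7 3.7]
0.75 [7.3 7.5]
0.725 [10.9 11.4]
0.7 [14.3 15.4]
0.675 [17.6 19.4]
0.65 [20.9 23.6]
0.625 [24.  27.8]
0.6 [27.  32.1]
0.575 [29.9 36.4]
0.55 [32.7 40.9]
0.525 [35.4 45.4]
0.5 [38. 50.]
0.475 [40.4 54.6]
0.45 [42.8 59.3]
0.425 [45.  64.1]
0.4 [47.1 68.9]
0.375 [49.1 73.7]
0.35 [51.  78.6]
0.325 [52.7 83.6]
0.3 [54.3 88.6]
0.275 [55.8 93.6]
0.25 [57.2 98.7]
0.225 [ 58.4 103.8]
0.2 [ 59.5 108.9]
0.175 [ 60.5 114.1]
0.15 [ 61.3 119.3]
0.125 [ 62.1 124.5]
0.1 [ 62.6 129.7]
0.075 [ 63.1 134.9]
0.05 [ 63.4 140.1]
0.025 [ 63.6 145.4]
-0.0 [ 63.7 150.6]
```

```bash
python3 -m crank '[[0,3.7,3.7,0,0,0],[0,7.3,7.5,0,0,0],[0,10.9,11.4,0,0,0],[0,14.3,15.4,0,0,0],[0,17.6,19.4,0,0,0],[0,20.9,23.6,0,0,0],[0,24,27.8,0,0,0],[0,27,32.1,0,0,0],[0,29.9,36.4,0,0,0],[0,32.7,40.9,0,0,0]]' >/dev/null; python3 st.py; python3 -m crank '[[0,2.7,4.5,0,0,0],[0,5.3,9.1,0,0,0],[0,7.7,13.7,0,0,0],[0,10.1,18.4,0,0,0],[0,12.3,23.2,0,0,0],[0,14.4,28,0,0,0],[0,16.4,32.8,0,0,0],[0,18.3,37.7,0,0,0],[0,20,42.7,0,0,0],[0,21.6,47.7,0,0,0]]' >/dev/null; python3 st.py
```

```text
t 25.2 tilt 0.5478 rad 209.7 F(ex,z) [-0.19 -2.51] Ft -2.04 Fr -1.48 w 13.3 M [-0.06  0.2  -0.01]
t 26.2 tilt 0.2979 rad 209.8 F(ex,z) [-5.52 -4.34] Ft -2.53 Fr -6.56 w 13.4 M [-0.49  1.45 -0.  ]
```

```bash
python3 -m crank '[[0,1,4,0,0,0],[0,1.9,8,0,0,0],[0,2.8,12.1,0,0,0],[0,3.5,16.2,0,0,0],[0,4.2,20.3,0,0,0],[0,4.7,24.5,0,0,0],[0,5.2,28.6,0,0,0],[0,5.6,32.8,0,0,0],[0,6,36.9,0,0,0],[0,6.3,41.1,0,0,0]]' >/dev/null; python3 st.py; python3 -m crank '[[0,-0.1,2.2,0,0,0],[0,-0.2,4.5,0,0,0],[0,-0.3,6.7,0,0,0],[0,-0.4,9,0,0,0],[0,-0.5,11,0,0,0],[0,-0.5,13,0,0,0],[0,-0.5,15,0,0,0],[0,-0.5,17,0,0,0],[0,-0.5,17,0,0,0],[0,-0.5,17,0,0,0]]' >/dev/null; python3 st.py
```

```text
t 27.2 tilt 0.1009 rad 209.2 F(ex,z) [-3.77 -2.16] Ft -1.77 Fr -3.97 w 13.4 M [-0.38  1.02 -0.02]
t 28.2 tilt 0.0248 rad 208.8 F(ex,z) [2.87 3.42] Ft 3.35 Fr 2.95 w 13.0 M [ 0.1  -0.44 -0.02]
```

```bash
python3 -m crank '[[0,0,0.5,0,0,0],[0,0,1,0,0,0],[0,0,1.5,0,0,0],[0,0,2,0,0,0],[0,0,2.5,0,0,0],[0,0,3,0,0,0],[0,0,3,0,0,0],[0,0,3,0,0,0],[0,0,3,0,0,0],[0,0,3,0,0,0]]' >/dev/null; python3 st.py
python3 - <<'E'
from h import *
s,im,d,c=snap('scene','s30'); cv2.imwrite('pics/s30c.png',cv2.resize(im[170:380,230:480],None,fx=3,fy=2.8,interpolation=cv2.INTER_CUBIC)[:,:,::-1])
z=np.load('s30.npz')
i=im.astype(int)
b=[pt(c,d,u,v) for u in range(290,380,3) for v in range(200,280,3) if i[v,u,0]>150 and i[v,u].min()>60]
b=np.array(b); b=b[(b[:,2]>70)&(b[:,2]<200)]; ce=np.median(b,0)
A=np.c_[b[:,:2],np.ones(len(b))]
for _ in range(4):
    k=np.linalg.lstsq(A,b[:,2],rcond=None)[0]; r=abs(b[:,2]-A@k); g=r<max(3,np.median(r)*2); A,b=A[g],b[g]
print(len(b),k,'slope along ex',k[0]*np.cos(.186)+k[1]*np.sin(.186))
E
```

```text
t 29.2 tilt 0.0233 rad 208.9 F(ex,z) [-2.69 20.79] Ft 20.85 Fr -2.2 w 13.2 M [ 0.54  0.69 -0.01]
294 [ 4.90632070e-03 -3.25421555e-03  9.39871613e+01] slope along ex 0.004219895503107937
```

View pics/s30c.png

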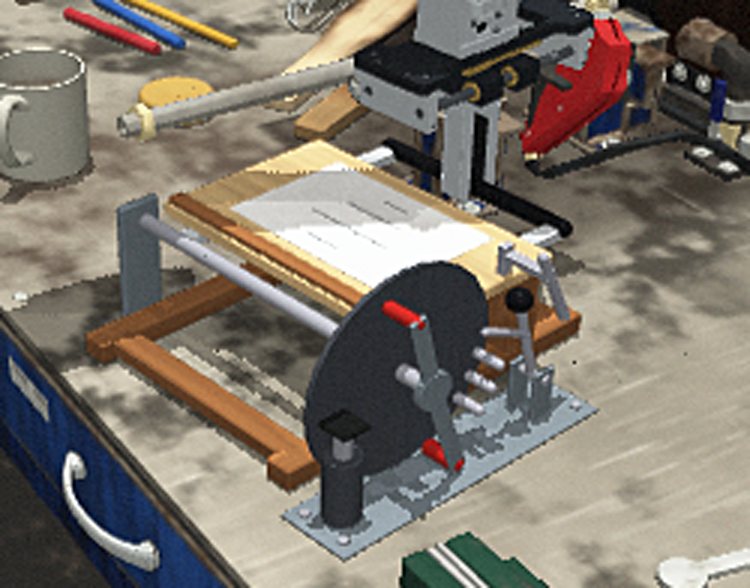

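The crop shows the board lying flat (fitted slope 0.004) with 21 N of stand reaction. The pawl is re-armed, with its ball at (518,298). I'll ease off, open and withdraw straight up.

```bash
python3 -m crank '[[0,0,-1,0,0,0],[0,0,-2,0,0,0],[0,0,-2.5,0,0,0],[0,0,-2.5,0,0,0],[0,0,-2.5,0,0,0],[0,0,-2.5,0,0,0],[0,0,-2.5,0,0,0],[0,0,-2.5,0,0,0],[0,0,-2.5,0,0,0],[0,0,-2.5,0,0,0]]' >/dev/null; python3 st.py; python3 -m crank '[[0,0,0,0,0,0],[0,0,0,0,0,0],[0,0,0,0,0,0],[0,0,0,0,0,0],[0,0,0,0,0,0],[0,0,0,0,0,0],[0,0,0,0,0,0],[0,0,0,0,0,0],[0,0,0,0,0,0],[0,0,0,0,0,0]]' 0.2 >/dev/null; python3 st.py; python3 -m crank '[[0,0,-5,0,0,0],[0,0,-12,0,0,0],[0,0,-22,0,0,0],[0,0,-34,0,0,0],[0,0,-48,0,0,0],[0,0,-64,0,0,0],[0,0,-82,0,0,0],[0,0,-100,0,0,0],[0,0,-115,0,0,0],[0,0,-120,0,0,0]]' >/dev/null; python3 st.py
python3 - <<'E'
from h import *
s,im,d,c=snap('scene','s31')
i=im.astype(int)
b=np.array([pt(c,d,u,v) for u in range(290,380,3) for v in range(200,280,3) if i[v,u,0]>150 and i[v,u].min()>60])
b=b[(b[:,2]>70)&(b[:,2]<200)]; A=np.c_[b[:,:2],np.ones(len(b))]
for _ in range(4):
    k=np.linalg.lstsq(A,b[:,2],rcond=None)[0]; r=abs(b[:,2]-A@k); g=r<max(3,np.median(r)*2); A,b=A[g],b[g]
print(len(b),'slope',k[0]*np.cos(.186)+k[1]*np.sin(.186))
a=cv2.imread('pics/scene0.png').astype(int)[:,:,::-1]; print('mug/cup/cake diff',abs(a-i)[180:245,195:262].mean(), abs(a-i)[190:212,275:302].mean())
cv2.imwrite('pics/s31c.png',cv2.resize(im[150:380,190:450],None,fx=3,fy=2.6)[:,:,::-1])
E
```

```text
t 30.25 tilt 0.0243 rad 208.8 F(ex,z) [1.92 7.09] Ft 7.04 Fr 2.09 w 13.3 M [ 0.25 -0.32  0.07]
t 31.25 tilt 0.0181 rad 207.3 F(ex,z) [ 0.98 -0.13] Ft -0.15 Fr 0.97 w 37.5 M [-0.04  0.09  0.01]
t 32.25 tilt 0.5462 rad 243.7 F(ex,z) [-0.19 -0.94] Ft -0.71 Fr -0.65 w 37.9 M [-0.1   0.03 -0.03]
284 slope -0.002148056464461615
mug/cup/cake diff 6.304860313815538 6.898989898989899
```

View pics/s31c.png

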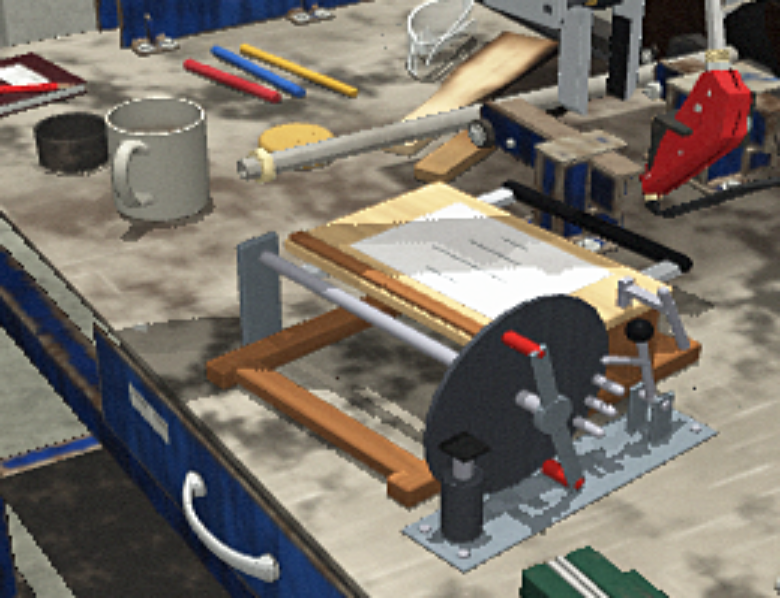

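The final picture shows the board flat and the bar free at about (600,225), with the gripper well above it. The mug, cup and cake stand where they were. Handing in.

```bash
python3 -c "
from workcell import bot
print(bot.observe()['wrist_force']); print(bot.sign_off())"
```

```text
[ 0.63617354  0.06966565 -0.24615717]
the job is handed in; nothing more can be done
None
```

The job is done and handed in at about 32 s of the 61 s allowed; the hand-in gave no verdict.

**What I did:** I gripped the lifting bar with the board on its second notch and raised it in small steps. I stopped at about 1.34 rad, when the force at the bar had risen about 2.6 N. That puts the buffer roughly 1 mm in, and it stayed pressed for about 1 s. I estimated this depth from force and pictures, since the buffer itself can't be read. The pictures showed the pawl thrown and staying out, so I guided the board down to its stand, opened the gripper and lifted it straight up.

**Last checks:**
- **Board:** it lies flat, with a fitted slope of about -0.002.
- **Pawl:** it has re-armed itself.
- **Robot:** the force reading is about zero and the gripper is well above the bar.
- **Mug, wax cake and steel cup:** they look unmoved by eye, with only small differences from the first picture. I didn't measure their positions.

**What disagreed:**
- **Radius and tilt:** the radius worked out from the arm's position drifted by up to 5 mm, with up to 7 N of side force, probably because the hinge estimate was a few mm off. For the same reason it read about 0.02 rad when the board was flat by camera.
- **Force on the stand:** pressing down to confirm contact reached about 21 N, well below the 40 N limit.

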